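Clamp the hand mill to the brew board

TASK

Make the hand coffee mill ready for cranking: bring it back on the brew board so that its base stands flat and square against the wooden back rail with the bright clamping land centred under the red hold-down clamp's shoe. Then turn the clamp's cross bar clockwise until the shoe meets the land and snug it about a quarter turn more, firm but not forced, and let go. Leave the mug, jar, bottle and portafilter standing where they are.

Things in the scene. Friction and masses are not known exactly. Their poses are not given: they have to be found in the camera images.
- brewboard: Fixed wooden board on the counter, 360 x 600 x 28 mm. Origin: centre of its underside; x points across it away from the robot, y to the left along it, z up. On its top (z = 28) lies a dark wooden back rail, 26 mm high, 18 mm thick: near face in the plane x = +100, from y = -250 to +170.
- clamp_post (a point): Foot of the red iron hold-down clamp fixed on the board: a post 28 x 36 mm at board (45, 175), 135 mm high over the counter. From its top an arm 26 mm wide (97 to 135 mm over the counter) reaches to board -y and ends in a round boss of radius 19 mm on the screw's axis at board (45, 70), 102 to 138 mm over the counter.
- mill: Loose hand coffee mill, 0.7 to 0.95 kg with its crank. Base plate 110 (x) x 210 (y) x 12 mm; origin: centre of its underside. Bright clamping land at its +y end; round mill tower at y = -53. In place, its x and y run along the board's x and y, its +x edge (55 mm from the origin) against the rail. Slides on the board, friction 0.5 to 0.7.
- crank_knob (a point): Top of the wooden knob (radius 13, 36 mm high) of the mill's crank, 188 mm over the plate's underside. The crank is a steel strip 14 mm wide, 141 to 147 mm over the plate's underside, from the tower's axis to the knob 90 mm out, pointing to the mill's -y within 0.4 rad; stiffly hinged on the tower's axis. It need not be turned.
- mill_land (a point): Centre of the top of the aluminium clamping land (60 x 56 mm, flat, 14 mm over the plate's underside), at (0, 72, 14) mm in the mill's frame. In the right place it lies under clamp_shoe.
- mill_body (a point): Point on the axis of the mill's tower, at (0, -53, 100) mm in the mill's frame. Around it the tower is a round aluminium body of radius 29 mm from 67 to 130 mm over the plate's underside (good to grip or push); below it a brass flange of radius 36 and a wooden cup of radius 33; above it the crank, to 150 mm.
- clamp_spindle: The clamp's steel screw spindle, 13 mm thick, with the shoe at its foot. Turning the bar moves it straight down or up; shoe and spindle do not turn. Origin: centre of the shoe's underside.
- clamp_shoe (a point): Centre of the underside of the clamp's round rubber-faced shoe (radius 15 mm), on the screw's vertical axis, at board (45, 70). At the start 7 to 14 mm higher than the land's top.
- clamp_screw (a joint): Angle of the cross bar (rad, 0 to 25), growing clockwise seen from above; lowers shoe and bar 5 mm a turn; shoe meets the land at 17.6; stays where left. Takes 0.22 N m (5 N at 45 mm) while free; with the shoe on the land 0.065 N m more per further radian, its force then growing 80 N per radian: a quarter turn past touch is snug (130 N), a half turn too much.
- bar_hub (a point): Centre of the cross bar, on the screw's vertical axis, 137 mm above clamp_shoe. The bar (10 mm thick, 104 mm long, balls of radius 8 mm on its ends) goes level through a head of radius 12 and 26 mm height. At least 25 mm of free room stays under the bar, over the boss.
- bar_end (a point): Centre of the ball on one end of the cross bar, 52 mm from bar_hub; the other end lies opposite. At joint value 0 it points along the board's +x.
- mug: White mug, radius 38, 88 mm high, with a side handle, standing on the near part of the board. Origin: centre of its underside. To be left alone.
- bean_jar: Amber glass jar with a wooden lid, radius 33, 115 mm high, standing on the board behind the rail. Origin: centre of its underside. To be left alone.
- syrup: Green bottle with a black cap, radius 29, 140 mm high, standing on the board behind the rail. Origin: centre of its underside. To be left alone.
- portafilter: Steel portafilter: head of radius 37, 36 mm high; black handle reaching along its +x to 190 mm from its origin. Lies on the board left of the clamp. Origin: centre of the head's underside. To be left alone.

How it is judged:
On the way, in this order (a step that is already met when the one before it is completed fails the run):
1. the mill stands flat and square against the back rail with its land under the shoe, the shoe not yet touching it (horizontal distance between mill_land and clamp_shoe below 0.013 m and x of each of mill_land, mill_body in the frame of brewboard above 0.04 m and angle between the x axis of mill and the x axis of brewboard, either way round below 0.06 rad and y of mill_land in the frame of brewboard above 0.05 m and y of mill_body in the frame of brewboard below 0 m and angle between mill's own z axis and vertical below 0.03 rad and z of mill in the frame of brewboard below 0.031 m and contact force between clamp_spindle and mill below 2 N), for 0.2 s.
2. the clamp's shoe is snug on the land (50 to 250 N) (horizontal distance between mill_land and clamp_shoe below 0.013 m and x of each of mill_land, mill_body in the frame of brewboard above 0.04 m and angle between the x axis of mill and the x axis of brewboard, either way round below 0.06 rad and y of mill_land in the frame of brewboard above 0.05 m and y of mill_body in the frame of brewboard below 0 m and angle between mill's own z axis and vertical below 0.03 rad and z of mill in the frame of brewboard below 0.031 m and contact force between clamp_spindle and mill between 50 and 250 N), for 0.2 s.
At the end, for the whole second after the job is handed in: Mill at rest, flat on the board (0.03 rad), square to the rail (0.06 rad) and within 5 mm of it, its land centred within 13 mm under the shoe; the shoe presses with 50 to 250 N (0.6 to 2.9 rad past touch), bar at rest; mug, jar, bottle and portafilter standing within 25 mm of their starts (all of step 2 and linear speed of mill below 0.01 m/s and velocity of joint clamp_screw between -0.1 and 0.1 rad/s and not (distance of any of mug, bean_jar, syrup, portafilter from where it was at the start of the episode above 0.025 m or angle between any of mug, bean_jar, syrup, portafilter's own z axis and vertical above 0.25 rad)).
It fails at once if the clamp is forced: the shoe presses on the mill with more than 300 N (contact force between clamp_spindle and mill above 300 N).
It fails at once if the mill is tipped over (angle between mill's own z axis and vertical above 0.5 rad).
It fails at once if mug, jar, bottle or portafilter is pushed more than 25 mm away or tipped (distance of any of mug, bean_jar, syrup, portafilter from where it was at the start of the episode above 0.025 m or angle between any of mug, bean_jar, syrup, portafilter's own z axis and vertical above 0.25 rad).
It also fails if it takes over 70 s, if anything falls off the work surface, if the arm or the gripper's body presses on something with over 40 N, if the wrist force passes 120 N, or if a joint passes its speed limit or range.

ROBOT

A 6-joint arm with a two-finger parallel gripper is mounted at the origin on the work surface. World frame = base frame: x ahead of the robot, y to its left, z up, the work surface at z = 0. Lengths are in m, angles in rad, forces in N, time in s.
With the tool pointing down it reaches from about 0.25 to 0.725 m from the base axis. Payload 4 kg.
Tool frame: the origin (TCP) lies at the very end of the fingers, on their centre line; the grasp point (between the pads) lies 19 mm behind it; z points along the fingers, y is the line along which they close (so a half turn about z gives the same grasp; the last joint's range is limited). The gripper opens to 85 mm and grips with 20 to 120 N. Pads are 22 mm wide; open, the fingers measure 114 mm over their backs; the gripper's body (76 mm by 85 mm) begins 54 mm behind the grasp point. The pads swing forward as they close: fully open they stand 13 mm farther back than shut.
Start: joints at [-1.266, 0.241, 0.005, 1.335, 0, 1.571], TCP at [0.15, -0.477, 0.231] pointing down, gripper open.
Joint ranges: [-2.72, 2.72], [-1.05, 1.87], [-1.09, 1.28], [-1.99, 2.15], [-1.42, 1.44], [-3.14, 3.14]. Speed limits (rad/s): [2.79, 2.79, 3.14, 3.14, 3.14, 3.14].

INTERFACE

Orientations are given as a rotation vector (axis times angle).
In Python, from cell import bot gives the robot as it stands.
- The arm moves only by the tool move_arm, never from a script. Its argument "targets" is a list of rows, each an object of numbers: "dx", "dy", "dz": the shift along the tool's x, y, z as a fraction of full scale; "turn": the turn about the tool's z as a fraction of full scale; "grip": the opening, from -1 (shut) to 1 (fully open). In form: [{"dx": .., "dy": .., "dz": .., "turn": .., "grip": ..}, ...]. A call has 1 to 5 rows; each row shifts and turns the commanded pose from where the row before left it, along the tool's axes as they then stand; what a row does not reach is not made up. Full scale, the value 1, is 0.8 m for a shift and 2 pi rad for a turn. A row lasts 1/8 s, in which the tool goes at most 62.5 mm and 10.7 degrees, less where a joint would pass 70% of its speed; a pose out of reach is approached as far as the arm can. A call with a number of a shift or a turn outside -1 to 1 is refused whole. A call with a gripper value outside its range is refused whole. The fingers move at their own pace and stop on an object; "grip_force" is the grip in N (left out, the last holds). Time passes only in rows, so rows that do not move let the fingers close. It gives the time, the measured TCP pose, the force, the opening and the grip force at its end, in the units of the state.
- bot.state(): the state, without advancing time (a new reading comes with each control period).
- bot.capture(name): name is "scene" or "side" or "wrist"; returns (picture, depth): 384x512x3 uint8, red, green, blue; 384x512 float32, m along the optical axis (not along the pixel's ray), 0 where there is no reading.
- bot.camera_params(name): a dict with "mtx" (3x3 intrinsics, pixels), "dist_coeffs" ([k1, k2, p1, p2, k3] as OpenCV has them; the pictures are not rectified), "world_to_cam" (4x4, takes a point from world to camera coordinates); the wrist camera has in their place "tool_from_camera" (4x4, takes a point from camera to tool coordinates, whose origin is the TCP and whose axes are the flange's). Camera axes: x right, y down, z forward; pixel columns grow to the right and rows downward; lengths in m; the calibration is good to about 2 mm. A picture is of the moment at which its call begins: read the wrist's pose just before it. camera_params takes no time and is no camera call.
- bot.finish_job(): hands the job in; it is judged then, once.
The state is a dict: "time_s": time; "joints": joint angles; "joint_velocities": joint speeds; "tau": joint torques, N m; "tool_pos": TCP position; "tcp_rot": TCP orientation; "wrist_force": force on the tool from outside, world axes, zero at the start; "moment": the same for the moment, N m; "gripper_width": finger opening in m; "grip_force": force on a finger pad.
Only numpy, scipy, OpenCV 4.12 (cv2) and the standard library are available. Lean on these libraries where they do the work, as an engineer would, in place of code of your own. Each camera call takes 0.05 s, during which the arm holds its last target. There are 200 camera calls.

## Working session

There is one attempt and no reset: what is moved stays moved. The work goes in short steps, Python scripts to look and compute and a tool call to move; the robot and the scene stay as the last step left them, time stands still between calls to the robot, and variables do not carry over. Pictures are saved under pics/ and viewed, at most 10 in all, crops included, and the job is handed in when it is done.

Besides the shell and the picture viewer there is one more tool, called in YAML: its name, and indented under it one key for each argument. move_arm: Moves the arm, as the interface text tells. Its arguments: {"type":"object","properties":{"targets":{"type":"array","items":{"type":"object","properties":{"dx":{"type":"number"},"dy":{"type":"number"},"dz":{"type":"number"},"turn":{"type":"number"},"grip":{"type":"number"}}}},"grip_force":{"type":"number"}},"required":["targets"]}

```bash
mkdir -p pics; ls
python3 - <<'E'
from cell import bot
import cv2, numpy as np
s=bot.state();print(s)
ims=[]
for n in("scene","side"):
    p,d=bot.capture(n);np.savez(f"pics/{n}0.npz",p=p,d=d)
    cv2.imwrite(f"pics/{n}0.png",p[...,::-1])
    c=bot.camera_params(n);print(n,c)
print(bot.camera_params("wrist"))
E
```

```text
pics
{'time_s': 0.0, 'joints': array([-1.26602283e+00,  2.41415324e-01,  3.71355479e-03,  1.33515461e+00,
       -2.97280489e-05,  1.57080232e+00]), 'joint_velocities': array([ 0.00043411,  0.00064212,  0.00038589, -0.0003878 ,  0.00026324,
        0.00029526]), 'tau': array([-8.32490787e-05, -3.72318256e+01,  2.52407312e+01,  1.68873626e-02,
       -1.29039931e-04,  7.22618722e-06]), 'tool_pos': array([ 0.14984411, -0.47636941,  0.23040768]), 'tcp_rot': array([-3.10317985e+00, -4.76568740e-01,  5.37022314e-04]), 'wrist_force': array([-0.0165335 ,  0.15906868,  0.58178887]), 'moment': array([ 0.01545081, -0.05041512, -0.02042333]), 'grip_force': 0.0, 'gripper_width': 0.08529473085277187}
scene {'mtx': array([[439.80144264,   0.        , 257.17502144],
       [  0.        , 439.80144264, 188.25563832],
       [  0.        ,   0.        ,   1.        ]]), 'dist_coeffs': array([0.05402753, 0.        , 0.        , 0.        , 0.        ]), 'world_to_cam': array([[-0.72675738,  0.68673739, -0.01467904,  0.41870988],
       [ 0.60067993,  0.62502899, -0.49852019, -0.28587605],
       [-0.3
[... 539 characters left out ...]
7771969 ,  1.20291684],
       [ 0.        ,  0.        ,  0.        ,  1.        ]])}
{'mtx': array([[305.58157412,   0.        , 256.46486517],
       [  0.        , 305.58157412, 192.25562257],
       [  0.        ,   0.        ,   1.        ]]), 'dist_coeffs': array([-0.08461766,  0.        ,  0.        ,  0.        ,  0.        ]), 'tool_from_camera': array([[-9.17065964e-04, -9.65356572e-01, -2.60932650e-01,
         6.57305406e-02],
       [ 9.99999477e-01, -7.67296866e-04, -6.75846480e-04,
         7.02646813e-04],
       [ 4.52220036e-04, -2.60933134e-01,  9.65356771e-01,
        -1.42770571e-01],
       [ 0.00000000e+00,  0.00000000e+00,  0.00000000e+00,
         1.00000000e+00]])}
```

View pics/scene0.png

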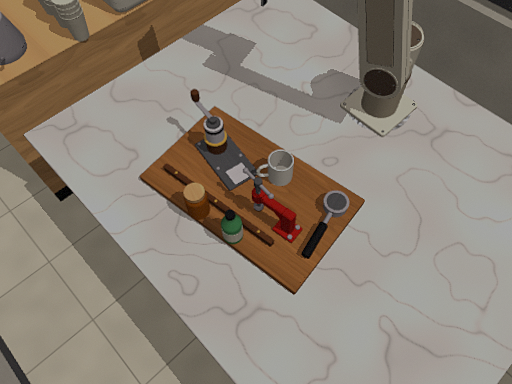

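View pics/side0.png

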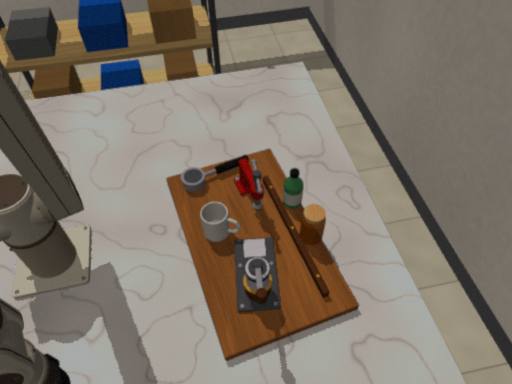

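The scene view (from the far side) shows the board with corners at about (214,107), (364,201), (295,292), (140,178). The mill stands at about (215,135), its land at (237,175), and the clamp at (270,200). The side view shows the land at (255,247), the tower at (258,270), the clamp at (250,180) and the mug at (216,220). Next I measure from the depth data and rays.

```bash
cat > h.py <<'E'
import numpy as np, cv2
from cell import bot
def cam(n):
    c=bot.camera_params(n);return c["mtx"],c["dist_coeffs"],c["world_to_cam"]
def ray(n,uv):
    K,D,T=cam(n); q=cv2.undistortPoints(np.float64(uv).reshape(-1,1,2),K,D)[:,0]
    R=T[:3,:3]; return -R.T@T[:3,3], np.c_[q,np.ones(len(q))]@R
def plane(n,uv,z):
    o,d=ray(n,uv); return o+d*((z-o[2])/d[:,2])[:,None]
def cloud(n,dep):
    h,w=dep.shape; v,u=np.mgrid[:h,:w]; o,d=ray(n,np.c_[u.ravel(),v.ravel()])
    P=o+d*dep.reshape(-1,1); P[dep.ravel()==0]=np.nan; return P.reshape(h,w,3)
def big(m):
    k,l,s,c=cv2.connectedComponentsWithStats(m.astype(np.uint8)); i=1+np.argmax(s[1:,4]); return l==i
E
python3 - <<'E'
from h import *
for n in("scene","side"):
    f=np.load(f"pics/{n}0.npz");p,d=f["p"],f["d"];P=cloud(n,d)
    hsv=cv2.cvtColor(p,cv2.COLOR_RGB2HSV);H,S,V=[hsv[...,i].astype(int) for i in range(3)]
    z=P[...,2]
    m=(abs(z-.028)<.008)&(S>110)&(H<20)&(P[...,0]>.2)
    m=big(cv2.morphologyEx(m.astype(np.uint8),cv2.MORPH_OPEN,np.ones((3,3))))
    v,u=np.nonzero(m); W=plane(n,np.c_[u,v],.028)[:,:2]
    r=cv2.minAreaRect(np.float32(W*1000));print(n,"board",r,np.nanmedian(z[m]))
    red=(H<8)|(H>172); red&=(S>180)&(V>100)&(z>.05)
    print(" red top",np.nanmax(z[big(red)]), np.nanmedian(P[big(red)],0))
    # land: bright low-sat in board region at z~.042
    l=(S<60)&(V>140)&(abs(z-.042)<.012)&(P[...,0]>.3)
    k,lab,st,c=cv2.connectedComponentsWithStats(l.astype(np.uint8))
    for i in range(1,k):
        if st[i,4]>80: 
            v,u=np.nonzero(lab==i);W=plane(n,np.c_[u,v],.042)[:,:2]
            print(" land?",st[i],cv2.minAreaRect(np.float32(W*1000)),np.nanmedian(z[lab==i]))
    g=(S<80)&(V<110)&(abs(z-.040)<.007)
    if g.any():
        g=big(g);v,u=np.nonzero(g);W=plane(n,np.c_[u,v],.040)[:,:2];print(" plate",len(u),cv2.minAreaRect(np.float32(W*1000)),np.nanmedian(z[g]))
    for nm,q in (("jar",(H>8)&(H<25)&(S>100)&(z>.10)),("green",(H>50)&(H<90)&(S>100)&(z>.06)),("mug",(S<60)&(z>.10)&(z<.125)&(P[...,0]>.3))):
        if q.any():
            q=big(q);print(" ",nm,q.sum(),np.nanmean(P[q],0),np.nanmax(z[q]))
    q=(z>.165)&(z<.26)&(P[...,0]>.3)
    k,lab,st,c=cv2.connectedComponentsWithStats(q.astype(np.uint8))
    for i in range(1,k):
        if st[i,4]>15: print(" high",st[i],np.nanmean(P[lab==i],0),np.nanmax(z[lab==i]))
E
```

```text
scene board ((555.9349975585938, -55.56610107421875), (359.95025634765625, 598.261962890625), 8.441744804382324) 0.027514371430504614
 red top 0.14091057777404625 [0.57913725 0.0876835  0.1338696 ]
 land? [226 163  23  21 249] ((549.4720458984375, -112.45140075683594), (55.35076904296875, 57.716373443603516), 81.2830810546875) 0.04122485390512698
 plate 1149 ((540.3395385742188, -180.8425750732422), (209.8033905029297, 108.62301635742188), 81.2280502319336) 0.03948008152674376
  jar 497 [ 0.71931892 -0.0947803   0.13293814] 0.14869471479135665
  green 278 [0.70407985 0.03756461 0.12615639] 0.16099383891337937
  mug 234 [ 0.46176833 -0.02511845  0.10978952] 0.12013549372526566
 high [ 51   0  24   6 100] [ 0.56829141 -0.99681906  0.16908305] 0.1752721529014405
 high [190  88  28  39 262] [ 0.52593765 -0.28782372  0.18660052] 0.21975996554959387
 high [243 168  31  31 220] [0.58943034 0.02134967 0.19184696] 0.2023003197287414
 high [225 210  10   9  67] [0.69721081 0.02753546 0.16817989] 0.17224244388212062
side board ((552.4652709960938, -62.637725830078125), (356.7895202636719, 598.3
[... 242 characters left out ...]
27344) 0.04256524426422925
 plate 1398 ((537.7977294921875, -186.74282836914062), (210.05581665039062, 106.94412994384766), 81.22795867919922) 0.03945559907632756
  jar 523 [ 0.71051701 -0.11405651  0.13231818] 0.14685551297796962
  green 256 [0.69023042 0.01124056 0.12407858] 0.16325803574378805
  mug 744 [1.52790448 0.53219734 0.11242541] 0.12499658424643989
 high [ 443    0   69   71 1927] [1.52783014 0.4987883  0.20826473] 0.25992277984308865
 high [252 159  12  35 193] [0.58733156 0.01172471 0.19253585] 0.2030349139465385
 high [290 168  10   8  58] [0.6969069  0.02507052 0.16842337] 0.1727886474804866
 high [253 258  15  46 375] [ 0.5240395  -0.2904832   0.18938402] 0.21819271917027772
```

Run:
```python
import cv2
a=cv2.imread("pics/scene0.png")[85:265,160:370];b=cv2.imread("pics/side0.png")[140:320,160:370]
cv2.imwrite("pics/crop0.png",cv2.hconcat([cv2.resize(a,(400,343),interpolation=2),cv2.resize(b,(400,343),interpolation=2)]))
```

```text
(no output)
```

View pics/crop0.png

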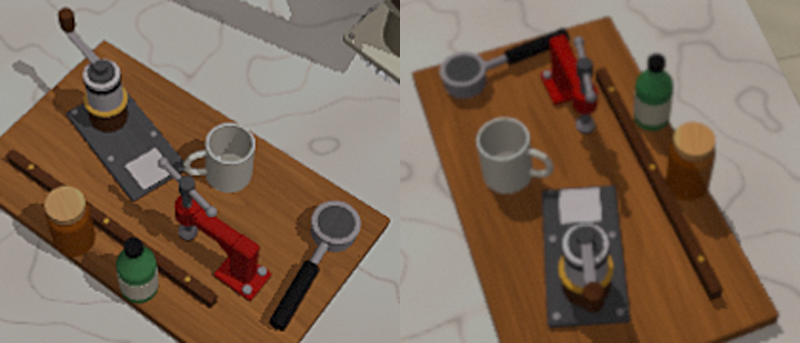

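The crop shows the crank pointing to the mill's -y, away from the clamp. The mug handle, at about crop (190,170) on the left, points at the mill, so I will move the mill in x first and then in y. Next I refine the hub, knob, mug handle and bar angle, and compute the first move.

```bash
cat >> h.py <<'E'
from scipy.spatial.transform import Rotation as Ro
def B(c=(.5545,-.0585),a=8.4):
    a=np.radians(a);return np.array(c),np.array([[np.cos(a),-np.sin(a)],[np.sin(a),np.cos(a)]])
def tob(w): c,R=B(); return (np.asarray(w)[...,:2]-c)@R
def tow(b): c,R=B(); return c+np.asarray(b)@R.T
def delta(pos,yaw_y):
    "fractions to reach pos with tool y along world angle yaw_y(deg, mod 180)"
    s=bot.state(); R=Ro.from_rotvec(s["tcp_rot"]).as_matrix()
    d=R.T@(np.array(pos)-s["tool_pos"]); cur=np.degrees(np.arctan2(R[1,1],R[0,1]))
    t=-((yaw_y-cur+90)%180-90)
    print("pos",s["tool_pos"].round(4),"tooly deg",cur.round(2),"toolx",R[:,0].round(3),"tool d mm",(d*1000).round(1),"frac",(d/.8).round(4),"turn deg",t.round(2),"frac",(t/360).round(4),"j1,j6",s["joints"][[0,5]].round(3),"F",s["wrist_force"].round(1),"M",s["moment"].round(2),"w",round(s["gripper_width"],4),"gf",s["grip_force"],"t",s["time_s"])
E
python3 - <<'E'
from h import *
for n in("scene","side"):
    f=np.load(f"pics/{n}0.npz");p,d=f["p"],f["d"];P=cloud(n,d);z=P[...,2];xy=tob(P)
    q=(z>.205)&(abs(P[...,0]-.52)<.08)&(P[...,1]<-.25)&(P[...,1]>-.45);v,u=np.nonzero(q)
    print(n,"knob",q.sum(),P[q].mean(0),cv2.minAreaRect(np.float32(plane(n,np.c_[u,v],.214)[:,:2]*1000)))
    q=(z>.165)&(z<.21)&(abs(xy[...,0]-.045)<.075)&(abs(xy[...,1]-.07)<.075);v,u=np.nonzero(q)
    W=plane(n,np.c_[u,v],.19);print(" bar rect board z=.19",cv2.minAreaRect(np.float32(tob(W)*1000)),"zmax",np.nanmax(z[q]))
    t=q&(z>.197);v,u=np.nonzero(t);print(" head",t.sum(),plane(n,np.c_[u,v],.203).mean(0),tob(P[t]).mean(0))
    # mug region incl. handle
    q=(z>.045)&(z<.125)&(abs(xy[...,0]+.085)<.09)&(abs(xy[...,1]-.04)<.08)
    hsv=cv2.cvtColor(p,cv2.COLOR_RGB2HSV);q&=(hsv[...,1]<70)&(hsv[...,2]>110);q=big(q)
    X=tob(P[q]);print(" mug board",np.nanpercentile(X,[1,50,99],axis=0).round(3).tolist(),"handle tip",X[np.nanargmax(X[:,0])],P[q][np.nanargmax(X[:,0])], "miny pt",X[np.nanargmin(X[:,1])])
print("shoe",tow([.045,.07]))
delta([.530,-.2365,.26],-8.8)
E
```

```text
scene knob 58 [ 0.52143485 -0.32447116  0.21388855] ((521.7786254882812, -324.72418212890625), (29.08810806274414, 23.98841667175293), 70.55760955810547)
 bar rect board z=.19 ((44.59126281738281, 72.42082214355469), (118.27118682861328, 28.835147857666016), 70.60028076171875) zmax 0.2023003197287414
 head 45 [0.58813833 0.02095947 0.203     ] [0.04320326 0.07231273]
 mug board [[-0.127, 0.007], [-0.082, 0.034], [-0.035, 0.087]] handle tip [-0.03223319  0.01035497] [ 0.52109992 -0.05296484  0.07928181] miny pt [-0.03378192  0.00553194]
side knob 118 [ 0.51915912 -0.32924534  0.21336319] ((519.1478271484375, -329.3596496582031), (24.858386993408203, 23.369979858398438), 77.01842498779297)
 bar rect board z=.19 ((44.04353332519531, 68.13018035888672), (121.94530487060547, 23.13370132446289), 73.16654205322266) zmax 0.2030349139465385
 head 49 [0.5876814  0.01406378 0.203     ] [0.04453125 0.06985263]
 mug board [[-0.127, 0.012], [-0.091, 0.047], [-0.055, 0.085]] handle tip [-0.05433884  0.04412487] [ 0.49429819 -0.02278647  0.11697355] miny pt [-0.09975875  0.01030399]
shoe [0.58879144 0.0173228 ]
pos [ 0.1499 -0.4764  0.2305] tooly deg -72.54 toolx [ 0.954  0.3   -0.   ] tool d mm [ 434.6 -114.9  -29.3] frac [ 0.5433 -0.1436 -0.0366] turn deg -63.74 frac -0.1771 j1,j6 [-1.266  1.571] F [-0.4  0.  -0.3] M [ 0.02 -0.01  0.  ] w 0.0857 gf 0.0 t 0.1
```

move_arm:
  targets:
    - {"turn": -0.0295, "dz": -0.02, "grip": 1}
    - {"turn": -0.0295, "dz": -0.02, "grip": 1}
    - {"turn": -0.0295, "grip": 1}
    - {"turn": -0.0295, "grip": 1}
    - {"turn": -0.0295, "grip": 1}

```text
validation failed for argument at $.ta...
```

move_arm:
  targets:
    - {"turn": -0.0295, "grip": 1}
    - {"grip": 1}

```text
validation failed for argument at $.ta...
```

```bash
python3 -c "
from h import *
delta([.530,-.2365,.26],-7)"
```

```text
pos [ 0.1499 -0.4764  0.2305] tooly deg -72.54 toolx [ 0.954  0.3   -0.   ] tool d mm [ 434.6 -114.9  -29.3] frac [ 0.5433 -0.1436 -0.0366] turn deg -65.54 frac -0.1821 j1,j6 [-1.266  1.571] F [-0.4  0.  -0.3] M [ 0.02 -0.01  0.  ] w 0.0857 gf 0.0 t 0.1
```

All keys are apparently required.

move_arm:
  targets:
    - {"dx": 0, "dy": 0, "dz": -0.02, "turn": -0.0295, "grip": 1}
    - {"dx": 0, "dy": 0, "dz": -0.02, "turn": -0.0295, "grip": 1}
    - {"dx": 0, "dy": 0, "dz": 0, "turn": -0.0295, "grip": 1}
    - {"dx": 0, "dy": 0, "dz": 0, "turn": -0.0295, "grip": 1}
    - {"dx": 0, "dy": 0, "dz": 0, "turn": -0.0295, "grip": 1}

```text
time_s: 0.72
tool_pos: [0.1499, -0.4766, 0.2628]
tcp_rot: [-2.558, -1.822, -0.001]
wrist_force: [-0.3, 0.5, 0.1]
gripper_width: 0.0857
grip_force: 0.0
```

move_arm:
  targets:
    - {"dx": 0, "dy": 0, "dz": 0, "turn": -0.0295, "grip": 1}
    - {"dx": 0, "dy": 0, "dz": 0, "turn": -0.005, "grip": 1}

```text
time_s: 0.98
tool_pos: [0.15, -0.4767, 0.2629]
tcp_rot: [-2.353, -2.08, -0.001]
wrist_force: [0.5, -0.6, -0.0]
gripper_width: 0.0856
grip_force: 0.0
```

```bash
python3 -c "
from h import *
delta([.530,-.2365,.26],-7)"
```

```text
pos [ 0.15   -0.4767  0.2629] tooly deg -7.04 toolx [0.123 0.992 0.001] tool d mm [285.  347.7   3. ] frac [0.3562 0.4347 0.0037] turn deg -0.04 frac -0.0001 j1,j6 [-1.266  0.428] F [ 0.5 -0.6 -0. ] M [ 0.02 -0.    0.03] w 0.0856 gf 0.0 t 0.975
```

move_arm:
  targets:
    - {"dx": 0.0445, "dy": 0.0543, "dz": 0, "turn": 0, "grip": 1}
    - {"dx": 0.0445, "dy": 0.0543, "dz": 0, "turn": 0, "grip": 1}
    - {"dx": 0.0445, "dy": 0.0543, "dz": 0, "turn": 0, "grip": 1}
    - {"dx": 0.0445, "dy": 0.0543, "dz": 0, "turn": 0, "grip": 1}
    - {"dx": 0.0445, "dy": 0.0543, "dz": 0, "turn": 0, "grip": 1}

```text
time_s: 1.6
tool_pos: [0.3886, -0.3256, 0.2632]
tcp_rot: [-2.356, -2.078, 0.0]
wrist_force: [0.4, -0.7, 0.8]
gripper_width: 0.0858
grip_force: 0.0
```

move_arm:
  targets:
    - {"dx": 0.0445, "dy": 0.0543, "dz": 0, "turn": 0, "grip": 1}
    - {"dx": 0.0445, "dy": 0.0543, "dz": 0, "turn": 0, "grip": 1}
    - {"dx": 0.0445, "dy": 0.0543, "dz": 0, "turn": 0, "grip": 1}
    - {"dx": 0, "dy": 0, "dz": 0, "turn": 0, "grip": 1}

```text
time_s: 2.1
tool_pos: [0.5323, -0.234, 0.2619]
tcp_rot: [-2.349, -2.084, -0.0]
wrist_force: [-1.0, -1.0, -0.8]
gripper_width: 0.0854
grip_force: 0.0
```

```bash
python3 -c "
from h import *
delta([.530,-.2365,.112],-7)
p,d=bot.capture('wrist');cv2.imwrite('pics/w1.png',p[...,::-1])"
```

```text
pos [ 0.5323 -0.234   0.2619] tooly deg -6.82 toolx [0.119 0.993 0.001] tool d mm [ -2.9  -1.9 149.9] frac [-0.0036 -0.0023  0.1873] turn deg 0.18 frac 0.0005 j1,j6 [-0.415  1.275] F [-1.  -1.  -0.8] M [-0.03  0.04 -0.04] w 0.0854 gf 0.0 t 2.1
```

View pics/w1.png

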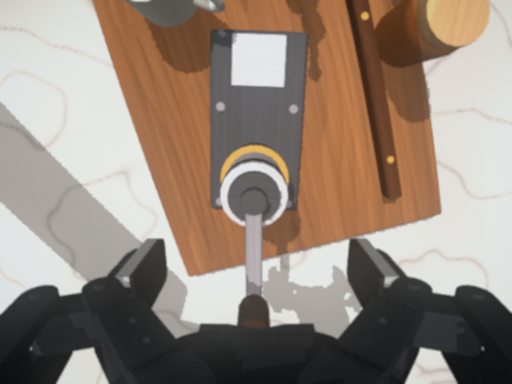

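The wrist view shows the tower hub at (254,197), the knob at (253,308), the land at (258,60), and the crank running down midway between the fingers. I check these against the estimate.

```bash
cat >> h.py <<'E'
def wplane(uv,z):
    s=bot.state();c=bot.camera_params("wrist");T=np.eye(4);T[:3,:3]=Ro.from_rotvec(s["tcp_rot"]).as_matrix();T[:3,3]=s["tool_pos"]
    T=T@c["tool_from_camera"];q=cv2.undistortPoints(np.float64(uv).reshape(-1,1,2),c["mtx"],c["dist_coeffs"])[:,0]
    d=np.c_[q,np.ones(len(q))]@T[:3,:3].T;o=T[:3,3];return o+d*((z-o[2])/d[:,2])[:,None]
E
python3 -c "
from h import *
print(wplane([[254,199]],.176),wplane([[253,308]],.21),wplane([[258,60]],.042))"
```

```text
[[ 0.52833421 -0.23702794  0.176     ]] [[ 0.51864233 -0.31124614  0.21      ]] [[ 0.54660332 -0.11592137  0.042     ]]
```

move_arm:
  targets:
    - {"dx": -0.0036, "dy": -0.003, "dz": 0.04, "turn": 0, "grip": 1}
    - {"dx": 0, "dy": 0, "dz": 0.05, "turn": 0, "grip": 1}
    - {"dx": 0, "dy": 0, "dz": 0.05, "turn": 0, "grip": 1}
    - {"dx": 0, "dy": 0, "dz": 0.047, "turn": 0, "grip": 1}
    - {"dx": 0, "dy": 0, "dz": 0, "turn": 0, "grip": 1}

```text
time_s: 2.78
tool_pos: [0.5231, -0.2391, 0.1107]
tcp_rot: [-2.351, -2.073, 0.006]
wrist_force: [-0.4, -0.3, 0.4]
gripper_width: 0.0856
grip_force: 0.0
```

move_arm:
  grip_force: 60
  targets:
    - {"dx": 0, "dy": 0, "dz": 0, "turn": 0, "grip": 0.2}
    - {"dx": 0, "dy": 0, "dz": 0, "turn": 0, "grip": 0.2}
    - {"dx": 0, "dy": 0, "dz": 0, "turn": 0, "grip": 0.2}
    - {"dx": 0, "dy": 0, "dz": 0, "turn": 0, "grip": 0.2}
    - {"dx": 0, "dy": 0, "dz": 0, "turn": 0, "grip": 0.2}

```text
time_s: 3.4
tool_pos: [0.5289, -0.2406, 0.1165]
tcp_rot: [2.349, 2.077, 0.002]
wrist_force: [1.7, -2.0, 6.8]
gripper_width: 0.0569
grip_force: 64.4
```

```bash
python3 -c "
from h import *
delta([.530,-.2365,.112],-7)"
```

```text
pos [ 0.5289 -0.2406  0.1165] tooly deg -7.04 toolx [ 0.123  0.992 -0.003] tool d mm [4.2 0.6 4.5] frac [0.0052 0.0008 0.0056] turn deg -0.04 frac -0.0001 j1,j6 [-0.426  1.267] F [ 1.7 -2.   6.8] M [-0.2   0.28 -0.11] w 0.0569 gf 64.39138054847717 t 3.4
```

move_arm:
  targets:
    - {"dx": 0.006, "dy": 0.0217, "dz": 0, "turn": -0.0096, "grip": 0.2}
    - {"dx": 0.0047, "dy": 0.022, "dz": 0, "turn": -0.0096, "grip": 0.2}
    - {"dx": 0.0033, "dy": 0.0223, "dz": 0, "turn": -0.0096, "grip": 0.2}
    - {"dx": 0.002, "dy": 0.0224, "dz": 0, "turn": -0.0096, "grip": 0.2}
    - {"dx": 0.0006, "dy": 0.0225, "dz": 0, "turn": -0.0096, "grip": 0.2}

```text
time_s: 4.03
tool_pos: [0.614, -0.2279, 0.1165]
tcp_rot: [-2.013, -2.412, 0.008]
wrist_force: [-9.6, -2.2, 11.8]
gripper_width: 0.0568
grip_force: 66.0
```

move_arm:
  targets:
    - {"dx": 0, "dy": 0, "dz": 0, "turn": 0, "grip": 0.2}
    - {"dx": 0, "dy": 0, "dz": 0, "turn": 0, "grip": 0.2}

```text
time_s: 4.28
tool_pos: [0.617, -0.227, 0.1164]
tcp_rot: [2.01, 2.409, -0.001]
wrist_force: [-0.1, -1.9, 6.6]
gripper_width: 0.0567
grip_force: 66.1
```

```bash
cat >> h.py <<'E'
def mill(tag=""):
    for n in("scene","side"):
        p,d=bot.capture(n);P=cloud(n,d);z=P[...,2];hsv=cv2.cvtColor(p,cv2.COLOR_RGB2HSV).astype(int);S,V=hsv[...,1],hsv[...,2]
        X=tob(P);inb=(abs(X[...,0])<.17)&(abs(X[...,1])<.29)
        cv2.imwrite(f"pics/{n}{tag}.png",p[...,::-1])
        g=(S<80)&(V<110)&(abs(z-.040)<.007)&inb
        l=(S<60)&(V>140)&(abs(z-.042)<.010)&inb
        for nm,m,h in(("plate",g,.04),("land",l,.042)):
            if m.sum()<30: print(n,nm,"few");continue
            m=big(m);v,u=np.nonzero(m);W=tob(plane(n,np.c_[u,v],h));r=cv2.minAreaRect(np.float32(W*1000))
            print(n,nm,m.sum(),np.round(r[0],1),np.round(r[1],1),round(r[2],2),"x",(W[:,0].min()*1000).round(),(W[:,0].max()*1000).round(),"y",(W[:,1].min()*1000).round(),(W[:,1].max()*1000).round())
E
python3 -c "
from h import *
mill('2');s=bot.state();print(tob(s['tool_pos']))
delta([*tow([.04,-.055]),.112],9)"
```

```text
scene plate 1197 [  40.2 -115.9] [108.3 206.5] 0.26 x -14.0 94.0 y -219.0 -12.0
scene land 183 [ 27.2 -46.2] [54.1 37.7] 88.67 x 8.0 46.0 y -73.0 -19.0
side plate 942 [  34.7 -121.6] [107.8 208.9] 1.3 x -18.0 91.0 y -226.0 -18.0
side land 191 [ 27.9 -45.2] [40.2 49.6] 0.0 x 8.0 48.0 y -70.0 -20.0
[ 0.03720379 -0.17586069]
pos [ 0.617  -0.227   0.1164] tooly deg 10.33 toolx [-0.179  0.984 -0.003] tool d mm [120.7   6.9   4. ] frac [0.1509 0.0086 0.0051] turn deg 1.33 frac 0.0037 j1,j6 [-0.352  1.039] F [ 1.1 -2.1  5.9] M [-0.28  0.72  0.47] w 0.0567 gf 66.12664103507996 t 4.375
```

move_arm:
  targets:
    - {"dx": 0.025, "dy": 0.001, "dz": 0, "turn": 0, "grip": 0.2}
    - {"dx": 0.025, "dy": 0.001, "dz": 0, "turn": 0, "grip": 0.2}
    - {"dx": 0.025, "dy": 0.001, "dz": 0, "turn": 0, "grip": 0.2}
    - {"dx": 0.025, "dy": 0.001, "dz": 0, "turn": 0, "grip": 0.2}
    - {"dx": 0.025, "dy": 0.001, "dz": 0, "turn": 0, "grip": 0.2}

```text
time_s: 5.0
tool_pos: [0.6037, -0.1294, 0.1165]
tcp_rot: [2.01, 2.405, -0.003]
wrist_force: [1.5, -6.9, 6.0]
gripper_width: 0.0565
grip_force: 66.0
```

move_arm:
  targets:
    - {"dx": 0.02, "dy": 0, "dz": 0, "turn": 0, "grip": 0.2}
    - {"dx": 0, "dy": 0, "dz": 0, "turn": 0, "grip": 0.2}
    - {"dx": 0, "dy": 0, "dz": 0, "turn": 0, "grip": 0.2}

```text
time_s: 5.38
tool_pos: [0.6005, -0.1109, 0.1164]
tcp_rot: [2.01, 2.41, 0.003]
wrist_force: [-0.1, 1.0, 7.2]
gripper_width: 0.0564
grip_force: 66.1
```

```bash
python3 -c "
from h import *
mill('3');s=bot.state();print(tob(s['tool_pos']))
delta([*tow([.045,-.055]),.112],9)
p,d=bot.capture('wrist');cv2.imwrite('pics/w3.png',p[...,::-1])"
```

```text
scene plate 1077 [40.3  0.1] [107.8 207.8] 0.02 x -14.0 94.0 y -104.0 104.0
scene land 23 [66.1 71.4] [ 4.3 52.6] 2.32 x 63.0 68.0 y 45.0 98.0
side plate 860 [36.5 -4.9] [106.3 208.3] 0.36 x -17.0 90.0 y -109.0 99.0
side land 47 [21.9 89. ] [22.4 23.9] 69.16 x 8.0 36.0 y 74.0 98.0
[ 0.0378676  -0.05851313]
pos [ 0.6005 -0.1109  0.1164] tooly deg 10.34 toolx [-0.179  0.984 -0.001] tool d mm [3.3 7.2 4.4] frac [0.0041 0.009  0.0055] turn deg 1.34 frac 0.0037 j1,j6 [-0.183  1.208] F [0.3 0.5 7.1] M [0.14 0.7  0.18] w 0.0571 gf 66.09437227249146 t 5.475
```

View pics/w3.png

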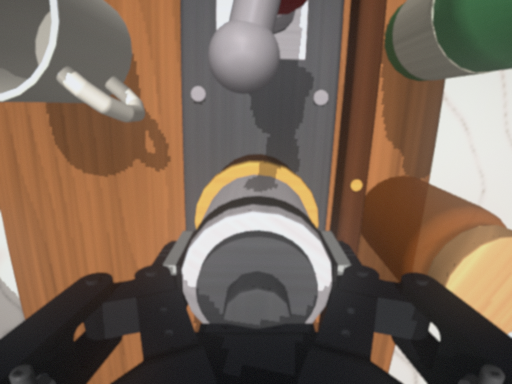

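The wrist view shows the plate's right edge (column ~335) parallel to the rail with a few mm of gap, and the mug handle, jar and bottle all clear. I push +x gently into the rail.

move_arm:
  targets:
    - {"dx": 0, "dy": 0.0025, "dz": 0, "turn": 0, "grip": 0.2}
    - {"dx": 0, "dy": 0.0025, "dz": 0, "turn": 0, "grip": 0.2}
    - {"dx": 0, "dy": 0, "dz": 0, "turn": 0, "grip": 0.2}

```text
time_s: 5.9
tool_pos: [0.6012, -0.1108, 0.1165]
tcp_rot: [-2.012, -2.411, 0.004]
wrist_force: [-9.6, 0.3, 13.3]
gripper_width: 0.0569
grip_force: 66.7
```

move_arm:
  targets:
    - {"dx": 0, "dy": 0.0025, "dz": 0, "turn": 0, "grip": 0.2}
    - {"dx": 0, "dy": 0, "dz": 0, "turn": 0, "grip": 0.2}

```text
time_s: 6.15
tool_pos: [0.6034, -0.1105, 0.1164]
tcp_rot: [-2.013, -2.411, 0.003]
wrist_force: [-9.2, -1.2, 12.4]
gripper_width: 0.0567
grip_force: 66.6
```

move_arm:
  targets:
    - {"dx": 0, "dy": 0.002, "dz": 0, "turn": 0, "grip": 0.2}
    - {"dx": 0, "dy": 0, "dz": 0, "turn": 0, "grip": 0.2}

```text
time_s: 6.4
tool_pos: [0.6047, -0.1103, 0.1164]
tcp_rot: [-2.013, -2.411, 0.004]
wrist_force: [-9.2, -0.3, 13.8]
gripper_width: 0.057
grip_force: 66.7
```

```bash
python3 -c "
from h import *
mill('4');s=bot.state();print(tob(s['tool_pos']))
delta([*tow([.045,-.055]),.112],9)"
```

```text
scene plate 1021 [42.5  0.4] [208.1 103.9] 89.76 x -10.0 95.0 y -104.0 104.0
scene land 46 [68.1 70.2] [ 7.7 55. ] 0.11 x 64.0 72.0 y 43.0 98.0
side plate 869 [41.8 -4.8] [109.  208.7] 0.22 x -13.0 97.0 y -109.0 99.0
side land 37 [24.1 87.8] [24.2 19. ] 10.79 x 14.0 36.0 y 76.0 98.0
[ 0.04217208 -0.0586148 ]
pos [ 0.6048 -0.1103  0.1165] tooly deg 10.29 toolx [-0.179  0.984 -0.001] tool d mm [3.5 3.  4.5] frac [0.0044 0.0037 0.0056] turn deg 1.29 frac 0.0036 j1,j6 [-0.18   1.212] F [-9.7 -1.1 12.8] M [-0.14  1.88  0.36] w 0.0571 gf 66.67393684387207 t 6.5
```

move_arm:
  targets:
    - {"dx": 0, "dy": 0.0025, "dz": 0, "turn": 0, "grip": 0.2}
    - {"dx": 0, "dy": 0, "dz": 0, "turn": 0, "grip": 0.2}

```text
time_s: 6.75
tool_pos: [0.6055, -0.1102, 0.1166]
tcp_rot: [-2.012, -2.409, 0.007]
wrist_force: [-12.3, -1.2, 15.5]
gripper_width: 0.0569
grip_force: 67.0
```

move_arm:
  targets:
    - {"dx": 0, "dy": 0.0025, "dz": 0, "turn": 0, "grip": 0.2}
    - {"dx": 0, "dy": 0, "dz": 0, "turn": 0, "grip": 0.2}

```text
time_s: 7.0
tool_pos: [0.6059, -0.11, 0.1167]
tcp_rot: [-2.012, -2.407, 0.01]
wrist_force: [-15.8, -1.3, 17.9]
gripper_width: 0.0569
grip_force: 67.4
```

```bash
python3 -c "
from h import *
mill('5');s=bot.state();print(tob(s['tool_pos']))
delta([*tow([.045,-.055]),.112],9)"
```

```text
scene plate 1011 [42.6  0.2] [207.8 103.3] 89.87 x -9.0 94.0 y -104.0 104.0
scene land 49 [68.4 70.2] [ 7.8 55. ] 1.34 x 64.0 73.0 y 43.0 98.0
side plate 877 [42.2 -4.8] [108.9 209.1] 0.66 x -12.0 98.0 y -109.0 99.0
side land 38 [20.4 84. ] [37.8 17.2] 52.4 x 14.0 37.0 y 64.0 97.0
[ 0.04332086 -0.05852442]
pos [ 0.6059 -0.1101  0.1168] tooly deg 10.22 toolx [-0.177  0.984 -0.001] tool d mm [3.5 1.8 4.7] frac [0.0043 0.0023 0.0059] turn deg 1.22 frac 0.0034 j1,j6 [-0.178  1.214] F [-16.5  -1.9  19.4] M [-0.24  3.58  0.15] w 0.0567 gf 67.38503694534302 t 7.1
```

move_arm:
  targets:
    - {"dx": 0, "dy": -0.002, "dz": 0, "turn": 0, "grip": 0.2}
    - {"dx": 0, "dy": 0, "dz": 0, "turn": 0, "grip": 1}
    - {"dx": 0, "dy": 0, "dz": 0, "turn": 0, "grip": 1}
    - {"dx": 0, "dy": 0, "dz": 0, "turn": 0, "grip": 1}
    - {"dx": 0, "dy": 0, "dz": 0, "turn": 0, "grip": 1}

```text
time_s: 7.72
tool_pos: [0.6094, -0.1094, 0.1134]
tcp_rot: [-2.013, -2.411, 0.0]
wrist_force: [0.5, 0.4, -1.1]
gripper_width: 0.0855
grip_force: 0.0
```

move_arm:
  targets:
    - {"dx": 0, "dy": 0, "dz": -0.03, "turn": 0, "grip": 1}
    - {"dx": 0, "dy": 0, "dz": -0.06, "turn": 0, "grip": 1}
    - {"dx": 0, "dy": 0, "dz": -0.06, "turn": 0, "grip": 1}
    - {"dx": 0, "dy": 0, "dz": -0.03, "turn": 0, "grip": 1}
    - {"dx": 0, "dy": 0, "dz": 0, "turn": 0, "grip": 1}

```text
time_s: 8.35
tool_pos: [0.6106, -0.1097, 0.2601]
tcp_rot: [2.011, 2.408, 0.004]
wrist_force: [0.7, -1.2, 0.0]
gripper_width: 0.0853
grip_force: 0.0
```

```bash
python3 -c "
from h import *
mill('6')
delta([.588,.0175,.26],-10)
p,d=bot.capture('wrist');cv2.imwrite('pics/w6.png',p[...,::-1])"
```

```text
scene plate 1006 [42.8  0.2] [207.8 102.9] 89.86 x -9.0 94.0 y -104.0 104.0
scene land 49 [68.3 70.2] [ 8.6 55. ] 2.32 x 63.0 73.0 y 43.0 98.0
side plate 957 [42.6 -4.8] [109.2 208.8] 0.36 x -12.0 98.0 y -109.0 99.0
side land 99 [25.2 71.1] [22.  54.4] 1.4 x 14.0 36.0 y 44.0 98.0
pos [ 0.6089 -0.1094  0.2564] tooly deg 10.26 toolx [-0.178  0.984  0.001] tool d mm [128.6   2.   -3.5] frac [ 0.1607  0.0026 -0.0044] turn deg 20.26 frac 0.0563 j1,j6 [-0.178  1.214] F [-0.6 -0.  -0.6] M [-0.02  0.03 -0.05] w 0.0853 gf 0.0 t 8.45
```

View pics/w6.png

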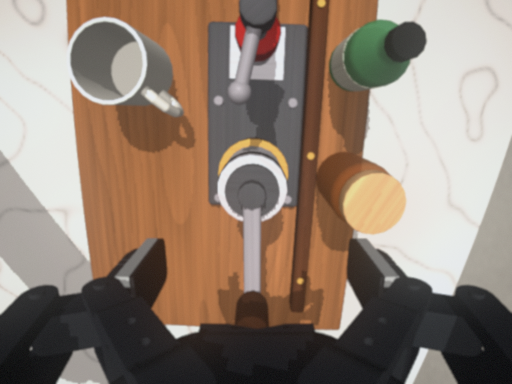

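The wrist view shows the plate flush along the rail, the land under the clamp, the bar hub at (258,10) and the near ball at (239,90). I go over the hub.

move_arm:
  targets:
    - {"dx": 0.04, "dy": 0.001, "dz": -0.015, "turn": 0, "grip": 1}
    - {"dx": 0.06, "dy": 0.001, "dz": 0, "turn": 0, "grip": 1}
    - {"dx": 0.06, "dy": 0.001, "dz": 0, "turn": 0, "grip": 1}
    - {"dx": 0, "dy": 0, "dz": 0, "turn": 0, "grip": 1}
    - {"dx": 0, "dy": 0, "dz": 0, "turn": 0, "grip": 1}

```text
time_s: 9.12
tool_pos: [0.5882, 0.0169, 0.2682]
tcp_rot: [-2.012, -2.411, 0.003]
wrist_force: [-0.1, 0.2, -0.4]
gripper_width: 0.0854
grip_force: 0.0
```

```bash
python3 -c "
from h import *
delta([.588,.0175,.26],-10)
p,d=bot.capture('wrist');np.savez('pics/w7.npz',p=p,d=d);cv2.imwrite('pics/w7.png',p[...,::-1])"
```

```text
pos [0.5882 0.0169 0.2682] tooly deg 10.3 toolx [-0.179  0.984 -0.   ] tool d mm [ 0.7 -0.1  8.2] frac [ 0.0008 -0.0001  0.0102] turn deg 20.3 frac 0.0564 j1,j6 [0.029 1.42 ] F [-0.1  0.2 -0.4] M [-0.    0.04  0.05] w 0.0854 gf 0.0 t 9.125
```

View pics/w7.png

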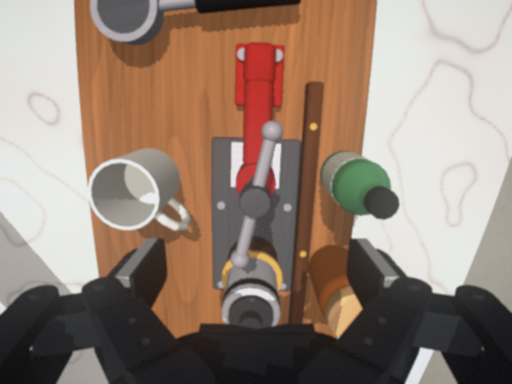

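The hub is at (255,202), with the bar's balls at (272,130) and (240,260). I cast these onto the hub's height.

```bash
python3 -c "
from h import *
for z in(.18,.185,.19,.195):
    W=wplane([[272,130],[240,260],[255,202]],z);d=W[0]-W[1]
    print(z,np.linalg.norm(d),'mid',(W[0]+W[1])[:2]/2,'ang',np.degrees(np.arctan2(d[1],d[0])))
print(wplane([[255,202]],.203))
d=np.load('pics/w7.npz')['d'];s=bot.state()
print(d[202,255],d[130,272],d[260,240])
c=bot.camera_params('wrist');T=np.eye(4);T[:3,:3]=Ro.from_rotvec(s['tcp_rot']).as_matrix();T[:3,3]=s['tool_pos'];T=T@c['tool_from_camera']
for uv in((255,202),(272,130),(240,260)):
    q=cv2.undistortPoints(np.float64([[uv]]),c['mtx'],c['dist_coeffs'])[0,0];print((T@np.r_[np.r_[q,1]*d[uv[1],uv[0]],1])[:3])
"
```

```text
0.18 0.10984988037943416 mid [0.58739566 0.01346231] ang 86.82144621023663
0.185 0.10747418558512258 mid [0.58716831 0.01491305] ang 86.82144621023667
0.19 0.105098490790811 mid [0.58694096 0.0163638 ] ang 86.82144621023664
0.195 0.10272279599649946 mid [0.5867136  0.01781454] ang 86.82144621023663
[[0.5867214  0.01780446 0.203     ]]
0.22107896 0.21206033 0.23914613
[0.58688088 0.01678743 0.19962504]
[0.58955273 0.06910483 0.19514919]
[ 0.58388943 -0.03385482  0.19426618]
```

```bash
cat >> h.py <<'E'
def wcloud(d):
    s=bot.state();c=bot.camera_params("wrist");T=np.eye(4);T[:3,:3]=Ro.from_rotvec(s["tcp_rot"]).as_matrix();T[:3,3]=s["tool_pos"];T=T@c["tool_from_camera"]
    v,u=np.mgrid[:384,:512];q=cv2.undistortPoints(np.float64(np.c_[u.ravel(),v.ravel()]).reshape(-1,1,2),c["mtx"],c["dist_coeffs"])[:,0]
    P=np.c_[q,np.ones(len(q))]*d.reshape(-1,1);return (P@T[:3,:3].T+T[:3,3]).reshape(384,512,3)
E
python3 -c "
from h import *
f=np.load('pics/w7.npz');Z=wcloud(f['d'])[...,2]
def m(n,u,v,r=4):
    a=Z[v-r:v+r+1,u-r:u+r+1];print(n,np.median(a).round(4),a.std().round(4),a.max().round(4))
m('head',255,202);m('ball1',272,130,2);m('ball2',240,260,2);m('plate',232,170);m('plate2',280,230);m('arm .135',259,100);m('arm',261,62);m('board',180,90);m('board2',110,250);m('bar',265,165,1);m('bar',248,230,1)
"
```

```text
head 0.2001 0.0007 0.2017
ball1 0.1947 0.0007 0.196
ball2 0.1943 0.0007 0.1962
plate 0.0421 0.0013 0.0443
plate2 0.0403 0.0006 0.0427
arm .135 0.1343 0.0007 0.136
arm 0.1355 0.0008 0.1372
board 0.0284 0.0008 0.0298
board2 0.0281 0.0423 0.4112
bar 0.1913 0.0003 0.1918
bar 0.1922 0.0007 0.1937
```

The wrist depth reads correctly on known surfaces (arm 0.135, board 0.028). It puts the hub at z≈0.187, which matches θ0=8.06 rad at this bar angle. The bar therefore needs about 11.1 rad (640°) to end 1.6 rad past touch. I rewind the wrist 166.5° first.

move_arm:
  targets:
    - {"dx": 0, "dy": 0, "dz": 0, "turn": -0.0289, "grip": 1}
    - {"dx": 0, "dy": 0, "dz": 0, "turn": -0.0289, "grip": 1}
    - {"dx": 0, "dy": 0, "dz": 0, "turn": -0.0289, "grip": 1}
    - {"dx": 0, "dy": 0, "dz": 0, "turn": -0.0289, "grip": 1}
    - {"dx": 0, "dy": 0, "dz": 0, "turn": -0.0289, "grip": 1}

```text
time_s: 9.8
tool_pos: [0.5888, 0.0152, 0.269]
tcp_rot: [-0.747, -3.051, 0.001]
wrist_force: [-0.5, 0.6, 0.2]
gripper_width: 0.0854
grip_force: 0.0
```

move_arm:
  targets:
    - {"dx": 0, "dy": 0, "dz": 0, "turn": -0.0289, "grip": 1}
    - {"dx": 0, "dy": 0, "dz": 0, "turn": -0.0289, "grip": 1}
    - {"dx": 0, "dy": 0, "dz": 0, "turn": -0.0289, "grip": 1}
    - {"dx": 0, "dy": 0, "dz": 0, "turn": -0.0289, "grip": 1}
    - {"dx": 0, "dy": 0, "dz": 0, "turn": -0.0289, "grip": 1}

```text
time_s: 10.42
tool_pos: [0.5888, 0.0151, 0.269]
tcp_rot: [0.666, -3.069, 0.0]
wrist_force: [-0.5, -0.0, -0.0]
gripper_width: 0.0853
grip_force: 0.0
```

move_arm:
  targets:
    - {"dx": 0, "dy": 0, "dz": 0, "turn": -0.0289, "grip": 1}
    - {"dx": 0, "dy": 0, "dz": 0, "turn": -0.0289, "grip": 1}
    - {"dx": 0, "dy": 0, "dz": 0, "turn": -0.0289, "grip": 1}
    - {"dx": 0, "dy": 0, "dz": 0, "turn": -0.0289, "grip": 1}
    - {"dx": 0, "dy": 0, "dz": 0, "turn": -0.0289, "grip": 1}

```text
time_s: 11.05
tool_pos: [0.5888, 0.0151, 0.269]
tcp_rot: [1.945, -2.466, -0.001]
wrist_force: [0.1, -0.6, -0.6]
gripper_width: 0.0856
grip_force: 0.0
```

move_arm:
  targets:
    - {"dx": 0, "dy": 0, "dz": 0, "turn": -0.0289, "grip": 1}
    - {"dx": 0, "dy": 0, "dz": 0, "turn": 0, "grip": 1}
    - {"dx": 0, "dy": 0, "dz": 0, "turn": 0, "grip": 1}

```text
time_s: 11.42
tool_pos: [0.5888, 0.016, 0.2694]
tcp_rot: [2.152, -2.288, -0.0]
wrist_force: [-0.1, 0.2, -0.4]
gripper_width: 0.0851
grip_force: 0.0
```

```bash
python3 -c "
from h import *
delta([.5875,.017,.168],-3.2)"
```

```text
pos [0.5888 0.016  0.2694] tooly deg 176.5 toolx [-0.061 -0.998  0.   ] tool d mm [ -0.9   1.3 101.4] frac [-0.0012  0.0016  0.1267] turn deg -0.3 frac -0.0008 j1,j6 [ 0.027 -1.483] F [-0.1  0.2 -0.4] M [ 0.05  0.   -0.03] w 0.0851 gf 0.0 t 11.425
```

move_arm:
  targets:
    - {"dx": -0.0012, "dy": 0.0016, "dz": 0.04, "turn": -0.0008, "grip": 1}
    - {"dx": 0, "dy": 0, "dz": 0.05, "turn": 0, "grip": 1}
    - {"dx": 0, "dy": 0, "dz": 0.037, "turn": 0, "grip": 1}
    - {"dx": 0, "dy": 0, "dz": 0, "turn": 0, "grip": 1}
    - {"dx": 0, "dy": 0, "dz": 0, "turn": 0, "grip": 0}

```text
time_s: 12.05
tool_pos: [0.5883, 0.0178, 0.1694]
tcp_rot: [-2.161, 2.279, -0.002]
wrist_force: [-0.1, -1.2, -0.1]
gripper_width: 0.0697
grip_force: 0.0
```

move_arm:
  grip_force: 60
  targets:
    - {"dx": 0, "dy": 0, "dz": 0, "turn": 0, "grip": -0.7}
    - {"dx": 0, "dy": 0, "dz": 0, "turn": 0, "grip": -0.7}
    - {"dx": 0, "dy": 0, "dz": 0, "turn": 0, "grip": -0.7}
    - {"dx": 0, "dy": 0, "dz": 0, "turn": 0, "grip": -0.7}
    - {"dx": 0, "dy": 0, "dz": 0, "turn": 0, "grip": -0.7}

```text
time_s: 12.68
tool_pos: [0.5867, 0.018, 0.1695]
tcp_rot: [2.163, -2.278, -0.001]
wrist_force: [-4.9, 0.3, 5.3]
gripper_width: 0.0226
grip_force: 58.7
```

```bash
python3 -c "
from h import *
delta([.5875,.017,.168],-3.2)"
```

```text
pos [0.5867 0.018  0.1695] tooly deg 177.01 toolx [-0.052 -0.999 -0.   ] tool d mm [ 1.  -0.8  1.5] frac [ 0.0012 -0.001   0.0018] turn deg 0.21 frac 0.0006 j1,j6 [ 0.031 -1.488] F [-4.9  0.3  5.3] M [ 0.03  0.86 -0.04] w 0.0226 gf 58.652801513671875 t 12.675
```

move_arm:
  targets:
    - {"dx": 0, "dy": 0, "dz": 0.0002, "turn": 0.0296, "grip": -0.7}
    - {"dx": 0, "dy": 0, "dz": 0.0002, "turn": 0.0296, "grip": -0.7}
    - {"dx": 0, "dy": 0, "dz": 0.0002, "turn": 0.0296, "grip": -0.7}
    - {"dx": 0, "dy": 0, "dz": 0.0002, "turn": 0.0296, "grip": -0.7}
    - {"dx": 0, "dy": 0, "dz": 0.0002, "turn": 0.0296, "grip": -0.7}

```text
time_s: 13.3
tool_pos: [0.5875, 0.0176, 0.1687]
tcp_rot: [-0.903, 3.008, -0.002]
wrist_force: [-2.6, -0.7, 4.9]
gripper_width: 0.0223
grip_force: 58.7
```

```bash
python3 -c "
from h import *
delta([.5875,.017,.168],-3.2)
p,d=bot.capture('wrist');cv2.imwrite('pics/w8.png',p[...,::-1])"
```

```text
pos [0.5875 0.0176 0.1687] tooly deg 123.41 toolx [-0.835 -0.551 -0.   ] tool d mm [ 0.3 -0.5  0.7] frac [ 0.0004 -0.0006  0.0009] turn deg -53.39 frac -0.1483 j1,j6 [ 0.03  -0.553] F [-2.6 -0.7  4.9] M [-0.17  0.51  0.2 ] w 0.0223 gf 58.70590925216675 t 13.3
```

View pics/w8.png

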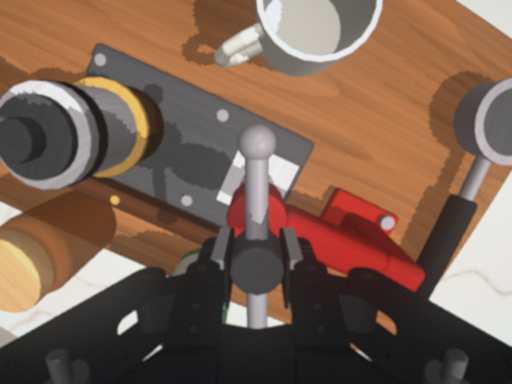

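The wrist view shows the bar aligned with the tool axis (ball at (258,142), hub at (257,262)) after 53° of turn, so there is no slip. I continue the stroke.

move_arm:
  targets:
    - {"dx": 0, "dy": 0, "dz": 0.0002, "turn": 0.0296, "grip": -0.7}
    - {"dx": 0, "dy": 0, "dz": 0.0002, "turn": 0.0296, "grip": -0.7}
    - {"dx": 0, "dy": 0, "dz": 0.0002, "turn": 0.0296, "grip": -0.7}
    - {"dx": 0, "dy": 0, "dz": 0.0002, "turn": 0.0296, "grip": -0.7}
    - {"dx": 0, "dy": 0, "dz": 0.0002, "turn": 0.0296, "grip": -0.7}

```text
time_s: 13.98
tool_pos: [0.5876, 0.0167, 0.168]
tcp_rot: [0.539, 3.093, -0.003]
wrist_force: [-3.1, -4.7, 6.2]
gripper_width: 0.0223
grip_force: 58.9
```

move_arm:
  targets:
    - {"dx": 0, "dy": 0, "dz": 0.0002, "turn": 0.0296, "grip": -0.7}
    - {"dx": 0, "dy": 0, "dz": 0.0002, "turn": 0.0296, "grip": -0.7}
    - {"dx": 0, "dy": 0, "dz": 0.0002, "turn": 0.0296, "grip": -0.7}
    - {"dx": 0, "dy": 0, "dz": 0.0002, "turn": 0.0296, "grip": -0.7}
    - {"dx": 0, "dy": 0, "dz": 0.0002, "turn": 0.0296, "grip": -0.7}

```text
time_s: 14.6
tool_pos: [0.587, 0.0161, 0.1672]
tcp_rot: [1.869, 2.523, -0.004]
wrist_force: [-4.4, -5.0, 7.3]
gripper_width: 0.0226
grip_force: 59.0
```

move_arm:
  targets:
    - {"dx": 0, "dy": 0, "dz": 0.0002, "turn": 0.0296, "grip": -0.7}
    - {"dx": 0, "dy": 0, "dz": 0.0002, "turn": 0.0296, "grip": -0.7}
    - {"dx": 0, "dy": 0, "dz": 0.0002, "turn": 0.0296, "grip": -0.7}
    - {"dx": 0, "dy": 0, "dz": 0.0002, "turn": 0.0296, "grip": -0.7}
    - {"dx": 0, "dy": 0, "dz": 0.0002, "turn": 0.0296, "grip": -0.7}

```text
time_s: 15.22
tool_pos: [0.5861, 0.0163, 0.1665]
tcp_rot: [2.802, 1.417, -0.004]
wrist_force: [-6.8, -4.3, 9.4]
gripper_width: 0.0223
grip_force: 59.2
```

move_arm:
  targets:
    - {"dx": 0, "dy": 0, "dz": 0.0002, "turn": 0.0296, "grip": -0.7}
    - {"dx": 0, "dy": 0, "dz": 0.0002, "turn": 0.0296, "grip": -0.7}
    - {"dx": 0, "dy": 0, "dz": 0.0002, "turn": 0.0296, "grip": -0.7}
    - {"dx": 0, "dy": 0, "dz": 0, "turn": 0, "grip": -0.7}

```text
time_s: 15.72
tool_pos: [0.5858, 0.0167, 0.166]
tcp_rot: [3.082, 0.597, -0.004]
wrist_force: [-7.7, -3.1, 8.3]
gripper_width: 0.0222
grip_force: 59.3
```

```bash
python3 -c "
from h import *
delta([.5875,.017,.168],-3.2)
p,d=bot.capture('wrist');np.savez('pics/w9.npz',p=p,d=d);cv2.imwrite('pics/w9.png',p[...,::-1])
h=cv2.cvtColor(p,cv2.COLOR_RGB2HSV);print(h[142,258],h[142,240],h[142,275])"
```

```text
pos [0.5858 0.0167 0.166 ] tooly deg -68.06 toolx [ 0.928  0.374 -0.003] tool d mm [ 1.7  0.4 -2. ] frac [ 0.0021  0.0004 -0.0025] turn deg -64.86 frac -0.1802 j1,j6 [0.03  2.788] F [-7.7 -3.1  8.3] M [-0.62  1.48 -0.2 ] w 0.0222 gf 59.29669260978699 t 15.725
[165  11 191] [171  13 141] [170  14 108]
```

move_arm:
  targets:
    - {"dx": 0, "dy": 0, "dz": 0, "turn": 0, "grip": 1}
    - {"dx": 0, "dy": 0, "dz": 0, "turn": 0, "grip": 1}
    - {"dx": 0, "dy": 0, "dz": 0, "turn": 0, "grip": 1}
    - {"dx": 0, "dy": 0, "dz": -0.04, "turn": 0, "grip": 1}
    - {"dx": 0, "dy": 0, "dz": -0.035, "turn": 0, "grip": 1}

```text
time_s: 16.4
tool_pos: [0.5875, 0.0181, 0.2248]
tcp_rot: [-3.084, -0.599, 0.001]
wrist_force: [-0.3, -0.6, -0.2]
gripper_width: 0.0857
grip_force: 0.0
```

move_arm:
  targets:
    - {"dx": 0, "dy": 0, "dz": 0, "turn": -0.0293, "grip": 1}
    - {"dx": 0, "dy": 0, "dz": 0, "turn": -0.0293, "grip": 1}
    - {"dx": 0, "dy": 0, "dz": 0, "turn": -0.0293, "grip": 1}
    - {"dx": 0, "dy": 0, "dz": 0, "turn": -0.0293, "grip": 1}
    - {"dx": 0, "dy": 0, "dz": 0, "turn": -0.0293, "grip": 1}

```text
time_s: 17.02
tool_pos: [0.5877, 0.0181, 0.2242]
tcp_rot: [-2.491, -1.914, 0.0]
wrist_force: [0.8, 0.1, 0.0]
gripper_width: 0.0853
grip_force: 0.0
```

move_arm:
  targets:
    - {"dx": 0, "dy": 0, "dz": 0, "turn": -0.0293, "grip": 1}
    - {"dx": 0, "dy": 0, "dz": 0, "turn": -0.0293, "grip": 1}
    - {"dx": 0, "dy": 0, "dz": 0, "turn": -0.0293, "grip": 1}
    - {"dx": 0, "dy": 0, "dz": 0, "turn": -0.0293, "grip": 1}
    - {"dx": 0, "dy": 0, "dz": 0, "turn": -0.0293, "grip": 1}

```text
time_s: 17.65
tool_pos: [0.5877, 0.0181, 0.2242]
tcp_rot: [-1.382, -2.821, 0.0]
wrist_force: [0.1, -1.4, -0.3]
gripper_width: 0.0852
grip_force: 0.0
```

move_arm:
  targets:
    - {"dx": 0, "dy": 0, "dz": 0, "turn": -0.0293, "grip": 1}
    - {"dx": 0, "dy": 0, "dz": 0, "turn": -0.0293, "grip": 1}
    - {"dx": 0, "dy": 0, "dz": 0, "turn": -0.0293, "grip": 1}
    - {"dx": 0, "dy": 0, "dz": 0, "turn": -0.0293, "grip": 1}
    - {"dx": 0, "dy": 0, "dz": 0, "turn": -0.0293, "grip": 1}

```text
time_s: 18.27
tool_pos: [0.5877, 0.0181, 0.2241]
tcp_rot: [0.015, -3.141, -0.0]
wrist_force: [0.5, 0.2, 0.5]
gripper_width: 0.0854
grip_force: 0.0
```

move_arm:
  targets:
    - {"dx": 0, "dy": 0, "dz": 0, "turn": -0.0293, "grip": 1}
    - {"dx": 0, "dy": 0, "dz": 0, "turn": -0.0293, "grip": 1}
    - {"dx": 0, "dy": 0, "dz": 0, "turn": -0.0293, "grip": 1}
    - {"dx": 0, "dy": 0, "dz": 0, "turn": 0, "grip": 1}
    - {"dx": 0, "dy": 0, "dz": 0, "turn": 0, "grip": 1}

```text
time_s: 18.9
tool_pos: [0.5876, 0.018, 0.2243]
tcp_rot: [0.857, -3.022, -0.0]
wrist_force: [-0.2, -0.2, -0.2]
gripper_width: 0.0855
grip_force: 0.0
```

```bash
python3 -c "
from h import *
delta([.5872,.0172,.1645],-68)
p,d=bot.capture('wrist');np.savez('pics/w10.npz',p=p,d=d);cv2.imwrite('pics/w10.png',p[...,::-1])
P=wcloud(d);z=P[...,2];q=(z>.165)&(z<.21)&(np.hypot(P[...,0]-.587,P[...,1]-.017)<.07)
r=cv2.minAreaRect(np.float32(P[q][:,:2]*1000));print(r)
t=(z>.193)&q;print(np.median(z[t]),P[t].mean(0))"
```

```text
pos [0.5876 0.018  0.2243] tooly deg 121.66 toolx [-0.851 -0.525  0.   ] tool d mm [ 0.7 -0.5 59.8] frac [ 0.0009 -0.0006  0.0747] turn deg 9.66 frac 0.0268 j1,j6 [ 0.031 -0.522] F [-0.2 -0.2 -0.2] M [-0.02  0.    0.02] w 0.0855 gf 0.0 t 18.9
((586.2186889648438, 15.98240852355957), (118.69905090332031, 23.605371475219727), 25.53932762145996)
0.19622452484438208 [0.58577208 0.01579907 0.19611309]
```

View pics/w10.png

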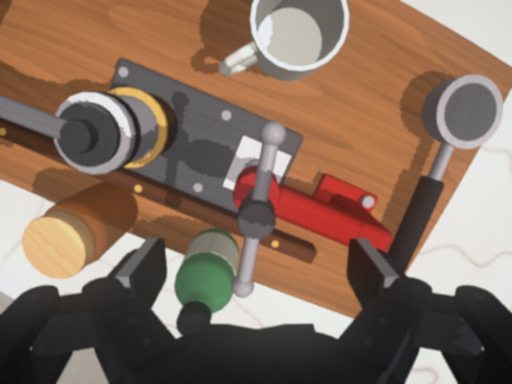

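The bar is now at about 23°, with balls at (274,131) and (243,288), and the head top has dropped to 0.196, as expected for 245°. All the neighbours are standing. Stroke 2 follows.

move_arm:
  targets:
    - {"dx": 0.0009, "dy": -0.0006, "dz": 0.035, "turn": 0, "grip": 1}
    - {"dx": 0, "dy": 0, "dz": 0.0397, "turn": 0, "grip": 1}
    - {"dx": 0, "dy": 0, "dz": 0, "turn": 0, "grip": -0.7}
    - {"dx": 0, "dy": 0, "dz": 0, "turn": 0, "grip": -0.7}
    - {"dx": 0, "dy": 0, "dz": 0, "turn": 0, "grip": -0.7}

```text
time_s: 19.58
tool_pos: [0.5883, 0.0172, 0.1665]
tcp_rot: [-0.859, 3.019, -0.001]
wrist_force: [0.3, 0.2, 0.0]
gripper_width: 0.0321
grip_force: 0.0
```

move_arm:
  targets:
    - {"dx": 0, "dy": 0, "dz": 0, "turn": 0, "grip": -0.7}
    - {"dx": 0, "dy": 0, "dz": 0, "turn": 0, "grip": -0.7}
    - {"dx": 0, "dy": 0, "dz": 0, "turn": 0, "grip": -0.7}

```text
time_s: 19.95
tool_pos: [0.5879, 0.0178, 0.1666]
tcp_rot: [-0.86, 3.018, 0.001]
wrist_force: [-1.3, 2.2, 5.7]
gripper_width: 0.0226
grip_force: 58.7
```

```bash
python3 -c "
from h import *
delta([.5872,.0172,.1645],-68)"
```

```text
pos [0.5879 0.0178 0.1666] tooly deg 121.81 toolx [-0.85  -0.527 -0.003] tool d mm [ 0.9 -0.1  2.1] frac [ 0.0011 -0.0001  0.0026] turn deg 9.81 frac 0.0272 j1,j6 [ 0.03  -0.526] F [-1.3  2.2  5.7] M [ 0.44  0.38 -0.08] w 0.0226 gf 58.655893206596375 t 19.95
```

move_arm:
  targets:
    - {"dx": 0, "dy": 0, "dz": 0.0002, "turn": 0.0296, "grip": -0.7}
    - {"dx": 0, "dy": 0, "dz": 0.0002, "turn": 0.0296, "grip": -0.7}
    - {"dx": 0, "dy": 0, "dz": 0.0002, "turn": 0.0296, "grip": -0.7}
    - {"dx": 0, "dy": 0, "dz": 0.0002, "turn": 0.0296, "grip": -0.7}
    - {"dx": 0, "dy": 0, "dz": 0.0002, "turn": 0.0296, "grip": -0.7}

```text
time_s: 20.58
tool_pos: [0.588, 0.0165, 0.1658]
tcp_rot: [0.594, 3.082, -0.001]
wrist_force: [-2.2, -1.2, 6.9]
gripper_width: 0.0221
grip_force: 58.8
```

move_arm:
  targets:
    - {"dx": 0, "dy": 0, "dz": 0.0002, "turn": 0.0296, "grip": -0.7}
    - {"dx": 0, "dy": 0, "dz": 0.0002, "turn": 0.0296, "grip": -0.7}
    - {"dx": 0, "dy": 0, "dz": 0.0002, "turn": 0.0296, "grip": -0.7}
    - {"dx": 0, "dy": 0, "dz": 0.0002, "turn": 0.0296, "grip": -0.7}
    - {"dx": 0, "dy": 0, "dz": 0.0002, "turn": 0.0296, "grip": -0.7}

```text
time_s: 21.2
tool_pos: [0.5871, 0.0157, 0.1651]
tcp_rot: [1.914, 2.488, -0.002]
wrist_force: [-3.8, -3.7, 7.3]
gripper_width: 0.0226
grip_force: 59.0
```

move_arm:
  targets:
    - {"dx": 0, "dy": 0, "dz": 0.0002, "turn": 0.0296, "grip": -0.7}
    - {"dx": 0, "dy": 0, "dz": 0.0002, "turn": 0.0296, "grip": -0.7}
    - {"dx": 0, "dy": 0, "dz": 0.0002, "turn": 0.0296, "grip": -0.7}
    - {"dx": 0, "dy": 0, "dz": 0.0002, "turn": 0.0296, "grip": -0.7}
    - {"dx": 0, "dy": 0, "dz": 0.0002, "turn": 0.0296, "grip": -0.7}

```text
time_s: 21.82
tool_pos: [0.5859, 0.0159, 0.1643]
tcp_rot: [2.827, 1.366, -0.003]
wrist_force: [-6.9, -1.9, 10.4]
gripper_width: 0.0222
grip_force: 59.2
```

move_arm:
  targets:
    - {"dx": 0, "dy": 0, "dz": 0.0002, "turn": 0.0296, "grip": -0.7}
    - {"dx": 0, "dy": 0, "dz": 0.0002, "turn": 0.0296, "grip": -0.7}
    - {"dx": 0, "dy": 0, "dz": 0.0002, "turn": 0.0296, "grip": -0.7}
    - {"dx": 0, "dy": 0, "dz": 0, "turn": 0, "grip": -0.7}

```text
time_s: 22.32
tool_pos: [0.5854, 0.0165, 0.1638]
tcp_rot: [3.094, 0.542, -0.003]
wrist_force: [-9.0, -0.5, 10.7]
gripper_width: 0.0224
grip_force: 59.4
```

```bash
python3 -c "
from h import *
delta([.5872,.0172,.1645],-68)"
```

```text
pos [0.5854 0.0165 0.1638] tooly deg -70.13 toolx [ 0.94   0.34  -0.002] tool d mm [ 1.9 -0.  -0.7] frac [ 0.0024 -0.     -0.0008] turn deg -2.13 frac -0.0059 j1,j6 [0.029 2.823] F [-9.  -0.5 10.7] M [-0.2   1.66 -0.21] w 0.0224 gf 59.36612606048584 t 22.325
```

move_arm:
  targets:
    - {"dx": 0, "dy": 0, "dz": 0, "turn": 0, "grip": 1}
    - {"dx": 0, "dy": 0, "dz": 0, "turn": 0, "grip": 1}
    - {"dx": 0, "dy": 0, "dz": 0, "turn": 0, "grip": 1}
    - {"dx": 0, "dy": 0, "dz": -0.04, "turn": 0, "grip": 1}
    - {"dx": 0, "dy": 0, "dz": -0.035, "turn": 0, "grip": 1}

```text
time_s: 22.95
tool_pos: [0.5872, 0.0171, 0.222]
tcp_rot: [-3.094, -0.545, 0.001]
wrist_force: [0.9, -0.1, 0.4]
gripper_width: 0.0854
grip_force: 0.0
```

move_arm:
  targets:
    - {"dx": 0, "dy": 0, "dz": 0, "turn": -0.0293, "grip": 1}
    - {"dx": 0, "dy": 0, "dz": 0, "turn": -0.0293, "grip": 1}
    - {"dx": 0, "dy": 0, "dz": 0, "turn": -0.0293, "grip": 1}
    - {"dx": 0, "dy": 0, "dz": 0, "turn": -0.0293, "grip": 1}
    - {"dx": 0, "dy": 0, "dz": 0, "turn": -0.0293, "grip": 1}

```text
time_s: 23.58
tool_pos: [0.5873, 0.0171, 0.2215]
tcp_rot: [-2.524, -1.87, 0.0]
wrist_force: [-1.1, -0.3, 0.3]
gripper_width: 0.0853
grip_force: 0.0
```

move_arm:
  targets:
    - {"dx": 0, "dy": 0, "dz": 0, "turn": -0.0293, "grip": 1}
    - {"dx": 0, "dy": 0, "dz": 0, "turn": -0.0293, "grip": 1}
    - {"dx": 0, "dy": 0, "dz": 0, "turn": -0.0293, "grip": 1}
    - {"dx": 0, "dy": 0, "dz": 0, "turn": -0.0293, "grip": 1}
    - {"dx": 0, "dy": 0, "dz": 0, "turn": -0.0293, "grip": 1}

```text
time_s: 24.2
tool_pos: [0.5873, 0.0172, 0.2215]
tcp_rot: [-1.431, -2.797, 0.0]
wrist_force: [-0.6, 0.7, 0.4]
gripper_width: 0.0852
grip_force: 0.0
```

move_arm:
  targets:
    - {"dx": 0, "dy": 0, "dz": 0, "turn": -0.0293, "grip": 1}
    - {"dx": 0, "dy": 0, "dz": 0, "turn": -0.0293, "grip": 1}
    - {"dx": 0, "dy": 0, "dz": 0, "turn": -0.0293, "grip": 1}
    - {"dx": 0, "dy": 0, "dz": 0, "turn": -0.0293, "grip": 1}
    - {"dx": 0, "dy": 0, "dz": 0, "turn": -0.0293, "grip": 1}

```text
time_s: 24.82
tool_pos: [0.5873, 0.0172, 0.2214]
tcp_rot: [-0.04, -3.141, 0.0]
wrist_force: [-0.3, -0.0, -0.1]
gripper_width: 0.0855
grip_force: 0.0
```

move_arm:
  targets:
    - {"dx": 0, "dy": 0, "dz": 0, "turn": -0.0293, "grip": 1}
    - {"dx": 0, "dy": 0, "dz": 0, "turn": -0.0293, "grip": 1}
    - {"dx": 0, "dy": 0, "dz": 0, "turn": -0.0293, "grip": 1}
    - {"dx": 0, "dy": 0, "dz": 0, "turn": 0, "grip": 1}
    - {"dx": 0, "dy": 0, "dz": 0, "turn": 0, "grip": 1}

```text
time_s: 25.45
tool_pos: [0.5872, 0.0172, 0.2216]
tcp_rot: [0.805, -3.036, -0.0]
wrist_force: [0.3, 0.6, -0.3]
gripper_width: 0.0856
grip_force: 0.0
```

```bash
cat >> h.py <<'E'
def bar(tag):
    p,d=bot.capture('wrist');cv2.imwrite(f'pics/{tag}.png',p[...,::-1])
    P=wcloud(d);z=P[...,2];r=np.hypot(P[...,0]-.587,P[...,1]-.017);q=(z>.165)&(z<.21)&(r<.07)
    o=q&(r>.02);a=np.arctan2(P[o][:,1]-.0172,P[o][:,0]-.587);print("bar ang",np.degrees(np.angle(np.exp(2j*a).mean()))/2,"head z",np.median(z[q&(r<.008)]),"ball/bar z99",np.percentile(z[o],97))
    v,u=np.nonzero(o&(r>.046));print("ball px",cv2.connectedComponentsWithStats((o&(r>.046)).astype(np.uint8))[3][1:])
E
python3 -c "
from h import *
delta([.5872,.0172,.1620],-68)
bar('w11')"
```

```text
pos [0.5872 0.0172 0.2216] tooly deg 119.7 toolx [-0.869 -0.496  0.   ] tool d mm [ 0.   0.  59.6] frac [0.     0.0001 0.0745] turn deg 7.7 frac 0.0214 j1,j6 [ 0.029 -0.489] F [ 0.3  0.6 -0.3] M [-0.06 -0.   -0.03] w 0.0856 gf 0.0 t 25.45
bar ang 9.091802383629895 head z 0.1937072214328639 ball/bar z99 0.18857058532175036
ball px [[288.16245487 138.61191336]
 [228.55589124 285.79758308]]
```

The bar is at 9.1° and the head top at 0.1937, giving θ≈15.70 rad, consistent with the turn so far. The last stroke of ≈202° ends near 19.2 rad.

move_arm:
  grip_force: 80
  targets:
    - {"dx": 0, "dy": 0, "dz": 0.035, "turn": 0, "grip": 1}
    - {"dx": 0, "dy": 0, "dz": 0.0395, "turn": 0, "grip": 1}
    - {"dx": 0, "dy": 0, "dz": 0, "turn": 0, "grip": -0.7}
    - {"dx": 0, "dy": 0, "dz": 0, "turn": 0, "grip": -0.7}
    - {"dx": 0, "dy": 0, "dz": 0, "turn": 0, "grip": -0.7}

```text
time_s: 26.12
tool_pos: [0.5884, 0.0171, 0.164]
tcp_rot: [-0.808, 3.033, -0.001]
wrist_force: [-0.3, 0.4, 0.3]
gripper_width: 0.0318
grip_force: 0.0
```

move_arm:
  targets:
    - {"dx": 0, "dy": 0, "dz": 0, "turn": 0, "grip": -0.7}
    - {"dx": 0, "dy": 0, "dz": 0, "turn": 0, "grip": -0.7}
    - {"dx": 0, "dy": 0, "dz": 0, "turn": 0, "grip": -0.7}

```text
time_s: 26.5
tool_pos: [0.5879, 0.0178, 0.1641]
tcp_rot: [-0.809, 3.032, 0.001]
wrist_force: [-1.3, 1.7, 6.1]
gripper_width: 0.0219
grip_force: 78.1
```

move_arm:
  targets:
    - {"dx": 0, "dy": 0, "dz": 0.0002, "turn": 0.0296, "grip": -0.7}
    - {"dx": 0, "dy": 0, "dz": 0.0002, "turn": 0.0296, "grip": -0.7}
    - {"dx": 0, "dy": 0, "dz": 0.0002, "turn": 0.0296, "grip": -0.7}
    - {"dx": 0, "dy": 0, "dz": 0.0002, "turn": 0.0296, "grip": -0.7}
    - {"dx": 0, "dy": 0, "dz": 0.0002, "turn": 0.0296, "grip": -0.7}

```text
time_s: 27.12
tool_pos: [0.588, 0.0165, 0.1634]
tcp_rot: [0.646, 3.071, -0.001]
wrist_force: [-1.8, -1.5, 6.9]
gripper_width: 0.0221
grip_force: 78.2
```

```bash
python3 -c "
from h import *
delta([.5872,.0172,.1620],-68)
bar('w12')"
```

```text
pos [0.588  0.0165 0.1634] tooly deg 66.23 toolx [-0.915  0.403 -0.003] tool d mm [1.  0.3 1.4] frac [0.0013 0.0004 0.0017] turn deg -45.77 frac -0.1271 j1,j6 [0.029 0.444] F [-1.8 -1.5  6.9] M [-0.3   0.35  0.26] w 0.0221 gf 78.2019031047821 t 27.125
bar ang -48.58815280382418 head z 0.19287100951175457 ball/bar z99 0.20920412776693065
ball px [[301.1876652  148.85374449]]
```

move_arm:
  targets:
    - {"dx": 0, "dy": 0, "dz": 0.0002, "turn": 0.0296, "grip": -0.7}
    - {"dx": 0, "dy": 0, "dz": 0.0002, "turn": 0.0296, "grip": -0.7}
    - {"dx": 0, "dy": 0, "dz": 0.0002, "turn": 0.0296, "grip": -0.7}
    - {"dx": 0, "dy": 0, "dz": 0.0002, "turn": 0.0296, "grip": -0.7}
    - {"dx": 0, "dy": 0, "dz": 0.0002, "turn": 0.0296, "grip": -0.7}

```text
time_s: 27.8
tool_pos: [0.587, 0.0157, 0.1626]
tcp_rot: [1.956, 2.455, -0.002]
wrist_force: [-4.6, -3.6, 8.8]
gripper_width: 0.0219
grip_force: 78.5
```

move_arm:
  targets:
    - {"dx": 0, "dy": 0, "dz": 0.0002, "turn": 0.0296, "grip": -0.7}
    - {"dx": 0, "dy": 0, "dz": 0.0002, "turn": 0.0296, "grip": -0.7}
    - {"dx": 0, "dy": 0, "dz": 0.0002, "turn": 0.0296, "grip": -0.7}
    - {"dx": 0, "dy": 0, "dz": 0.0002, "turn": 0.0296, "grip": -0.7}
    - {"dx": 0, "dy": 0, "dz": 0.0002, "turn": 0.0296, "grip": -0.7}

```text
time_s: 28.42
tool_pos: [0.5858, 0.016, 0.162]
tcp_rot: [2.85, 1.318, -0.003]
wrist_force: [-8.3, -2.7, 11.3]
gripper_width: 0.0219
grip_force: 78.8
```

move_arm:
  targets:
    - {"dx": 0, "dy": 0, "dz": 0.0002, "turn": 0.0296, "grip": -0.7}
    - {"dx": 0, "dy": 0, "dz": 0.0002, "turn": 0.0296, "grip": -0.7}
    - {"dx": 0, "dy": 0, "dz": 0.0002, "turn": 0.0296, "grip": -0.7}
    - {"dx": 0, "dy": 0, "dz": 0.0002, "turn": 0.028, "grip": -0.7}
    - {"dx": 0, "dy": 0, "dz": 0, "turn": 0, "grip": -0.7}

```text
time_s: 29.05
tool_pos: [0.5853, 0.0169, 0.1616]
tcp_rot: [3.134, 0.216, -0.003]
wrist_force: [-9.9, 0.2, 11.9]
gripper_width: 0.0221
grip_force: 79.0
```

move_arm:
  targets:
    - {"dx": 0, "dy": 0, "dz": 0, "turn": 0, "grip": -0.7}
    - {"dx": 0, "dy": 0, "dz": 0, "turn": 0, "grip": -0.7}

```text
time_s: 29.3
tool_pos: [0.5853, 0.0168, 0.1616]
tcp_rot: [3.134, 0.217, -0.003]
wrist_force: [-8.7, -1.2, 12.7]
gripper_width: 0.022
grip_force: 79.0
```

```bash
python3 -c "
from h import *
delta([.5872,.0172,.1620],-68)"
```

```text
pos [0.5853 0.0168 0.1616] tooly deg -82.08 toolx [ 0.99   0.138 -0.002] tool d mm [ 1.9 -0.1 -0.4] frac [ 0.0024 -0.0001 -0.0005] turn deg -14.08 frac -0.0391 j1,j6 [0.029 3.032] F [-8.7 -1.2 12.7] M [-0.07  1.87 -0.12] w 0.022 gf 79.01588916778564 t 29.3
```

move_arm:
  targets:
    - {"dx": 0, "dy": 0, "dz": 0, "turn": 0, "grip": 1}
    - {"dx": 0, "dy": 0, "dz": 0, "turn": 0, "grip": 1}
    - {"dx": 0, "dy": 0, "dz": 0, "turn": 0, "grip": 1}
    - {"dx": 0, "dy": 0, "dz": -0.04, "turn": 0, "grip": 1}
    - {"dx": 0, "dy": 0, "dz": -0.06, "turn": 0, "grip": 1}

```text
time_s: 29.92
tool_pos: [0.5861, 0.0171, 0.2378]
tcp_rot: [-3.134, -0.218, 0.008]
wrist_force: [0.9, -0.4, -0.7]
gripper_width: 0.0856
grip_force: 0.0
```

move_arm:
  targets:
    - {"dx": 0, "dy": 0, "dz": -0.03, "turn": 0, "grip": 1}
    - {"dx": 0, "dy": 0, "dz": 0, "turn": 0, "grip": 1}
    - {"dx": 0, "dy": 0, "dz": 0, "turn": 0, "grip": 1}

```text
time_s: 30.3
tool_pos: [0.5866, 0.0171, 0.2615]
tcp_rot: [-3.134, -0.218, 0.004]
wrist_force: [0.1, 0.3, 0.1]
gripper_width: 0.0856
grip_force: 0.0
```

```bash
python3 -c "
from h import *
delta([.5872,.0172,.1620],-68)
bar('w13');mill('13')"
```

```text
pos [0.5866 0.0171 0.2615] tooly deg -82.04 toolx [ 0.99   0.138 -0.002] tool d mm [ 0.8 -0.  99.5] frac [ 0.001  -0.      0.1244] turn deg -14.04 frac -0.039 j1,j6 [0.029 3.032] F [0.1 0.3 0.1] M [ 0.07 -0.    0.05] w 0.0856 gf 0.0 t 30.3
bar ang -13.326029352440845 head z 0.19082702640953403 ball/bar z99 0.18564241160984365
ball px [[282.62       133.62      ]
 [233.06772908 256.33067729]]
scene plate 933 [42.7  0.4] [208.1 103.2] 89.87 x -9.0 94.0 y -104.0 104.0
scene land 52 [68.7 70.3] [ 9.4 55. ] 2.32 x 63.0 73.0 y 43.0 98.0
side plate 971 [42.2 -4.8] [108.5 208.7] 0.16 x -12.0 97.0 y -109.0 99.0
side land 96 [25.7 70.5] [22.9 53.3] 1.41 x 14.0 38.0 y 44.0 97.0
```

View pics/w13.png

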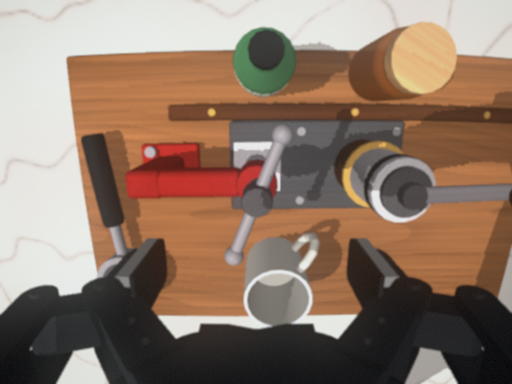

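The final wrist view shows the plate flush on the rail, the land under the shoe, and the bar with balls at (283,134) and (233,256), which gives θ≈19.23 rad, about 1.6 past touch. The head top at 0.1908 agrees. The mug, jar, bottle and portafilter are undisturbed.

```bash
python3 -c "
from cell import bot
print(bot.finish_job())"
```

```text
the job is handed in; nothing more can be done
None
```

The job is handed in, though no verdict came back: the mill stands flush against the rail with its land under the shoe, the clamp is snugged about 1.6 rad past touch (roughly 130 N by the given rate, not measured), and the mug, jar, bottle and portafilter were left alone.

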